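# Hold a stub tube flush on the tilted welding table

## Task

Get the stub of square tube ready to be tack-welded. First slide the jig's carriage by its black handle all the way to the left until it stops against the copper earth contact; then pick up the square tube stub and hold it lying along the slope on the tilted table, in the middle of its width, with its underside flush on the sloped face and its lower end square against the lip at the table's low edge. Finish while still gripping it and pressing it on the face with about 10 N (nothing is put down or let go), and leave the other things on the bench alone.

Things in the scene. Friction and masses are not known exactly. Their poses are not given: they have to be found in the camera images.
- tube: rusty stub of square steel tube, lying on the bench: 40 wide (its x) x 64 long (its y) x 40 high (its z), about 0.27 kg; treat it as solid. Origin at the centre of its underside. Grip it across its 40 mm width.
- carriage (a joint): travel of the jig's carriage along its two rails in m: grows to the left (the jig's +y), 0 at the right end, 0.172 when it stands against the copper contact in the left end block. It slides with about 5 N of friction and stays where it is left.
- handle (a point): upright black push handle on the carriage's front (robot) side: a round post 21 mm in diameter, 52 to 109 mm above the bench. This point is on its axis, 90 mm above the bench, and rides with the carriage. Its y axis is the sliding direction (towards the copper contact), z up. The tilted table's low edge begins about 45 mm behind its axis.
- seat (a point): middle of the low edge of the carriage's tilted table face, in the corner where face meets lip. x runs up the slope (away from the robot), y across it to the left, z out of the face. The face is 100 mm up the slope, 74 wide, its lip 8 mm proud on the low side; slope 0.12 to 0.34 rad, clamped. Tube fully home: origin at x 0.032, y 0, z 0 here, its length (y) along x, either way round.
- jig: the jig's base: plate 160 x 370 x 12 mm fixed to the bench, two rails along its y, an end block 52 mm high at each end; origin at the centre of its underside, x away from the robot at yaw 0. On the rails ride the carriage (120 mm along the rails) and on it the tilted table, its face 95 to 135 mm above the bench.
- angle_iron: bystander: offcut of steel angle, 110 long (its y), legs 32 and 32 mm, lying on one leg; origin at the centre of its underside.
- pliers: bystander: pliers with red grips, 66 x 187 (its y) x 16 mm, lying left of the jig; origin at the centre of its underside.
- electrode: bystander: electrode holder with a black grip, 32 x 203 x 46 mm, lying on the front left of the bench; origin at the centre of its underside.
Mind the look-alikes: they are no part of the job. What is shaped like the tube but red is not meant.

How it is judged:
By the outcome, as a careful person would: the job done as asked, in the order asked, and still so for the second after the job is handed in, while the arm keeps its last pose, push and grip.
It also fails if it takes over 64 s, if anything falls off the work surface, if the arm or the gripper's body presses on something with over 40 N, if the wrist force passes 120 N, or if a joint passes its speed limit or range.

## Robot

A 6-joint arm with a two-finger parallel gripper is mounted at the origin on a cart in front of the work surface, level with it; the furniture and walls round the work are solid. World frame = base frame: x ahead of the robot, y to its left, z up, the work surface at z = 0. Lengths are in m, angles in rad, forces in N, time in s.
With the tool pointing down it reaches from about 0.275 to 1 m from the base axis. Payload 8.4 kg.
Tool frame: the origin (TCP) lies on the centre line of the jaws, within the pads' length; the fingertips stand 17 mm ahead of it and the grasp point (between the pads) lies 2 mm behind it (bot.tcp_to_tips is the z of the fingertips in the tool frame, in m); z points along the fingers, y is the line along which they close (so a half turn about z gives the same grasp; the last joint's range is limited). The gripper opens to 85 mm and grips with 20 to 120 N. Pads are 22 mm wide; open, the fingers measure 114 mm over their backs; the gripper's body (76 mm by 85 mm) begins 54 mm behind the grasp point. The pads swing forward as they close: fully open they stand 13 mm farther back than shut.
Start: joints at [-1.119, 0.353, 1.633, -0, 1.155, -0.002], TCP at [0.274, -0.562, 0.248] pointing down, gripper open.
Joint ranges: [-2.63, 2.63], [-0.92, 2.1], [0.06, 2.66], [-1.3, 4.44], [0, 2.69], [-3.02, 3.02]. Speed limits (rad/s): [2.22, 2.22, 2.79, 3.14, 3.14, 3.14].

## Interface

Orientations are given as a unit quaternion [x, y, z, w].
In Python, from workcell import bot, hand, kinematics, get_obs, vision, hand_in gives the robot as it stands. The module is installed in compiled form; this text tells all that it offers. Calls block until the motion is done:
- bot.reach(position, orientation): joint-space move of the TCP to a pose.
- bot.servo_line(position, ori=None, velocity=0.15): straight line of the TCP; ori=None keeps the orientation; velocity is the mean speed in m/s.
- bot.goto_joints(angles): joint-space move.
- hand.move_gripper(opening, strength=None): finger opening in m; strength is the grip in N (None keeps the last); returns when the fingers have stopped.
- bot.dwell(seconds).
- kinematics.solve_ik(position, orientation): joint angles nearest the present ones, or None.
- get_obs(): the state.
- vision.read_camera(name): name is "side" or "top" or "wrist"; returns a dict with "frame" (420x560x3 uint8, red, green, blue), "intrinsics" (3x3 intrinsics, pixels), "dist" ([k1, k2, p1, p2, k3] as OpenCV has them; the pictures are not rectified), "view" (4x4, takes a point from world to camera coordinates). Camera axes: x right, y down, z forward; pixel columns grow to the right and rows downward; lengths in m; the calibration is good to about 2 mm. A picture is of the moment at which its call begins. There is no depth.
A pose or a line that the arm cannot do raises bot.IKError and nothing moves.
- hand_in(): hands the job in; it is judged then, once.
The state is a dict: "time_s": time; "joint_pos": joint angles; "joint_vel": joint speeds; "joint_efforts": joint torques, N m; "position": TCP position; "orientation": TCP orientation; "wrist_force": force on the tool from outside, world axes, zero at the start; "ft_torque": the same for the moment, N m; "gripper_width": finger opening in m; "grip_force": force on a finger pad.
Only numpy, scipy, OpenCV 4.12 (cv2) and the standard library are available. Lean on these libraries where they do the work, as an engineer would, in place of code of your own. Each camera call takes 0.05 s, during which the arm holds its last target. There are 200 camera calls.

## Working session

There is one attempt and no reset: what is moved stays moved. The work goes in short steps, each a Python script; the robot and the scene stay as the last script left them, time stands still between calls to the robot, and variables do not carry over. Pictures are saved under pics/ and viewed, at most 10 in all, crops included, and the job is handed in when it is done.

```bash
mkdir -p pics; python3 - <<'E'
from workcell import *
import cv2,pickle
d={}
for n in ("side","top"):
    c=vision.read_camera(n); d[n]=c
    cv2.imwrite(f"pics/{n}0.png",cv2.cvtColor(cv2.resize(c["frame"],(800,600),interpolation=cv2.INTER_CUBIC),cv2.COLOR_RGB2BGR))
    print(n,c["intrinsics"].tolist() if hasattr(c["intrinsics"],'tolist') else c["intrinsics"],c["dist"],c["view"])
pickle.dump(d,open("cams.pkl","wb"))
o=get_obs();print(o["time_s"],o["orientation"],bot.tcp_to_tips)
E
```

```text
side [[460.85688994535934, 0.0, 281.72062721278337], [0.0, 460.85688994535934, 219.99601577352172], [0.0, 0.0, 1.0]] [-0.0057195  0.         0.         0.         0.       ] [[-0.8067665  -0.5906349   0.01668002  0.45212446]
 [-0.40749802  0.53572854 -0.73955412  0.27231261]
 [ 0.42787051 -0.60344457 -0.67289039  1.25281015]
 [ 0.          0.          0.          1.        ]]
top [[428.86803918618057, 0.0, 280.31587043656623], [0.0, 428.86803918618057, 204.970817001751], [0.0, 0.0, 1.0]] [-0.03208298  0.          0.          0.          0.        ] [[ 0.01410407 -0.99986425  0.00851798  0.03487067]
 [-0.9957646  -0.01481924 -0.09073727  0.5486077 ]
 [ 0.09085118 -0.00720214 -0.99583844  1.19729934]
 [ 0.          0.          0.          1.        ]]
0.1 [ 9.74367666e-01  2.24960549e-01 -1.17805447e-04 -6.23527295e-04] 0.017
```

View pics/side0.png

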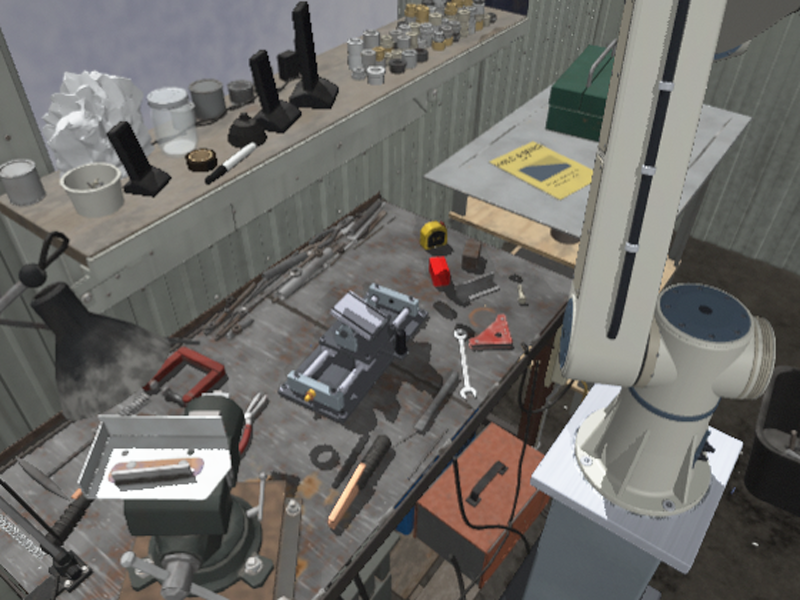

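View pics/top0.png

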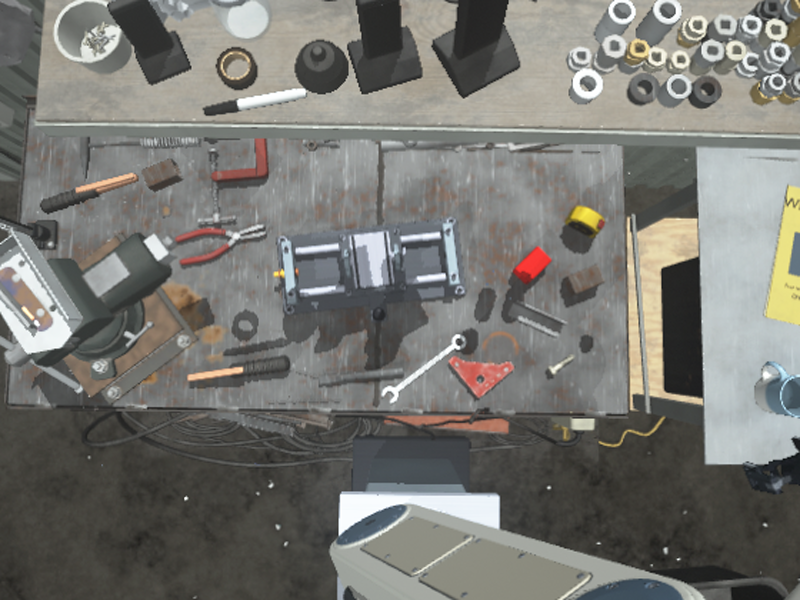

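The side view shows the jig, with the handle at about (400,340). In the top view the handle is at (379,313), the rusty tube at (581,281), the red look-alike at (532,265) and the copper contact at (285,272). I'll enlarge crops of the jig and the tube.

```bash
cat > h.py <<'E'
import numpy as np,cv2,pickle
from scipy.spatial.transform import Rotation as R
def ray(c,uv):
    p=cv2.undistortPoints(np.array([[uv]],float),np.array(c["intrinsics"]),np.array(c["dist"]))[0,0]
    V=np.array(c["view"]);return -V[:3,:3].T@V[:3,3],V[:3,:3].T@np.array([p[0],p[1],1])
def onplane(c,uv,z):
    o,d=ray(c,uv);return o+d*(z-o[2])/d[2]
def tri(c1,u1,c2,u2):
    (a,d),(b,e)=ray(c1,u1),ray(c2,u2)
    s=np.linalg.lstsq(np.c_[d,-e],b-a,rcond=None)[0];p,q=a+s[0]*d,b+s[1]*e
    return (p+q)/2,np.linalg.norm(p-q)
def proj(c,P):
    V=np.array(c["view"]);return cv2.projectPoints(np.array(P,float).reshape(-1,3),cv2.Rodrigues(V[:3,:3])[0],V[:3,3],np.array(c["intrinsics"]),np.array(c["dist"]))[0][:,0]
E
python3 - <<'E'
from h import *
d=pickle.load(open("cams.pkl","rb"))
def crop(n,x,y,w,h,W,H): return cv2.resize(cv2.cvtColor(d[n]["frame"][y:y+h,x:x+w],cv2.COLOR_RGB2BGR),(W,H),interpolation=cv2.INTER_CUBIC)
a=crop("top",185,145,150,75,800,400)      # 5.333x
b=crop("top",385,170,50,50,200,200)  # 4x
b2=crop("side",300,160,50,50,200,200)
e=crop("side",190,190,120,60,400,200)
cv2.imwrite("pics/crop.png",np.vstack([a,np.hstack([b,b2,e])]))
s=.7
t=d["top"]
for nm,uv,z in [("tube",(581,275),.04),("handle",(379,313),.109),("red",(532,260),.04)]: print(nm,onplane(t,np.array(uv)*s,z))
for uv in [(285,236),(455,220),(465,296),(289,312)]: print(onplane(t,np.array(uv)*s,.052))
E
```

```text
tube [ 0.58751088 -0.31505393  0.04      ]
handle [0.50226485 0.0825944  0.109     ]
red [ 0.61598884 -0.21741888  0.04      ]
[0.65435478 0.27159658 0.052     ]
[ 0.69151284 -0.06264245  0.052     ]
[ 0.54119705 -0.08304061  0.052     ]
[0.50489983 0.25909425 0.052     ]
```

View pics/crop.png

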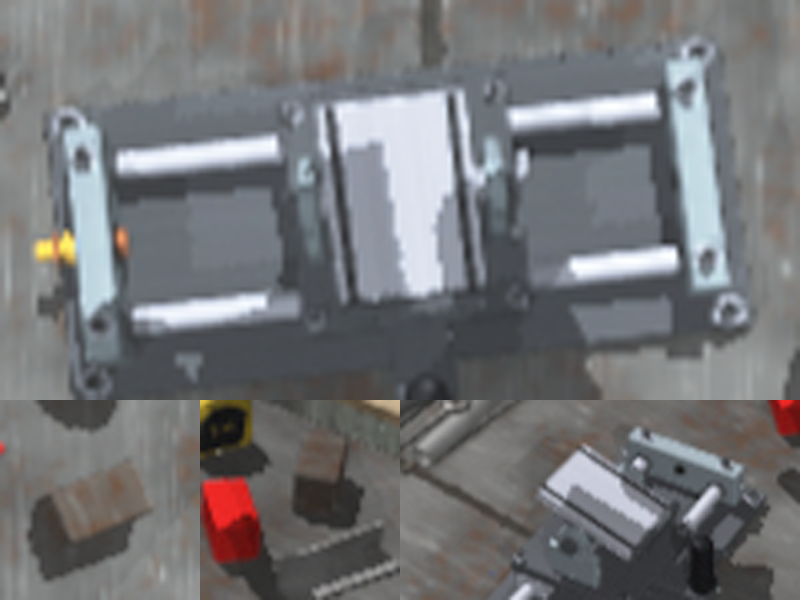

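The crops give the tube's long axis at about 27° yaw and the jig turned by about 6°. The handle cap is at full-image (265,218), so next I'll triangulate it and take close-ups with the wrist camera.

```bash
cat >> h.py <<'E'
def down(a):
    y=np.array([np.cos(a),np.sin(a),0]);z=np.array([0,0,-1.])
    return R.from_matrix(np.c_[np.cross(y,z),y,z]).as_quat()
E
python3 - <<'E'
from workcell import *
from h import *
d=pickle.load(open("cams.pkl","rb"));t=d["top"];s=d["side"]
f=lambda x,y:(185+x/5.3333,145+y/5.3333)
g=lambda x,y:(190+(x-400)/3.333,190+(y-400)/3.333)
print("handle",onplane(t,f(427,388),.109),tri(t,f(427,388),s,g(703,540)))
a=onplane(t,f(118,162),.035);b=onplane(t,f(658,105),.035);print("rail",a,b,"yaw",np.arctan2(-(a-b)[0],(a-b)[1]))
o=get_obs();print("tool y ang",R.from_quat(o["orientation"]).as_matrix()[:,1])
w={}
for n,p in [("tube",[.56,-.32,.30]),("jig",[.50,.06,.36])]:
    for a in ([.47,.47-np.pi] if n=="tube" else [np.pi/2+.1,-np.pi/2+.1]):
        j=kinematics.solve_ik(p,down(a)); print(n,a,None if j is None else np.round(j,2))
E
```

```text
handle [0.50582845 0.08328249 0.109     ] (array([0.5055902 , 0.08307092, 0.10235175]), np.float64(0.0015069265763152761))
rail [0.62848314 0.25211159 0.035     ] [ 0.66369287 -0.03552704  0.035     ] yaw 0.12180363105569132
tool y ang [ 0.43838842 -0.89878473 -0.00126809]
tube 0.47 [-0.52  0.34  1.53 -0.    1.27 -0.99]
tube -2.6715926535897934 [-0.52  0.34  1.53 -0.    1.27  2.15]
jig 1.6707963267948966 [ 0.12  0.07  1.75 -0.    1.33 -1.55]
jig -1.4707963267948965 [ 0.12  0.07  1.75 -0.    1.33  1.59]
```

```bash
python3 - <<'E'
from workcell import *
from h import *
w={}
for n,p,a in [("tube",[.54,-.32,.28],.47),("jig",[.48,.075,.33],np.pi/2+.12)]:
    bot.reach(p,down(a)); bot.dwell(.2); w[n]=vision.read_camera("wrist")
    cv2.imwrite(f"pics/w_{n}.png",cv2.cvtColor(cv2.resize(w[n]["frame"],(800,600),interpolation=cv2.INTER_CUBIC),cv2.COLOR_RGB2BGR))
pickle.dump(w,open("w.pkl","wb"));print(get_obs()["time_s"],w["jig"]["view"])
E
```

```text
3.4417 [[-1.16926839e-01  9.93140037e-01  9.90433615e-04 -1.80956598e-02]
 [ 9.43974991e-01  1.10828414e-01  3.10850894e-01 -5.26450395e-01]
 [ 3.08608701e-01  3.72817571e-02 -9.50458174e-01  3.06717479e-01]
 [ 0.00000000e+00  0.00000000e+00  0.00000000e+00  1.00000000e+00]]
```

View pics/w_tube.png

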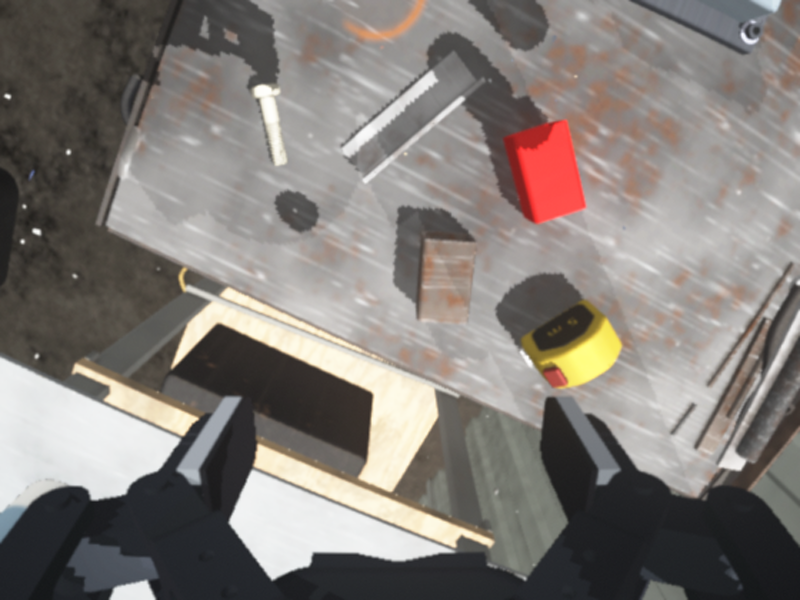

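View pics/w_jig.png

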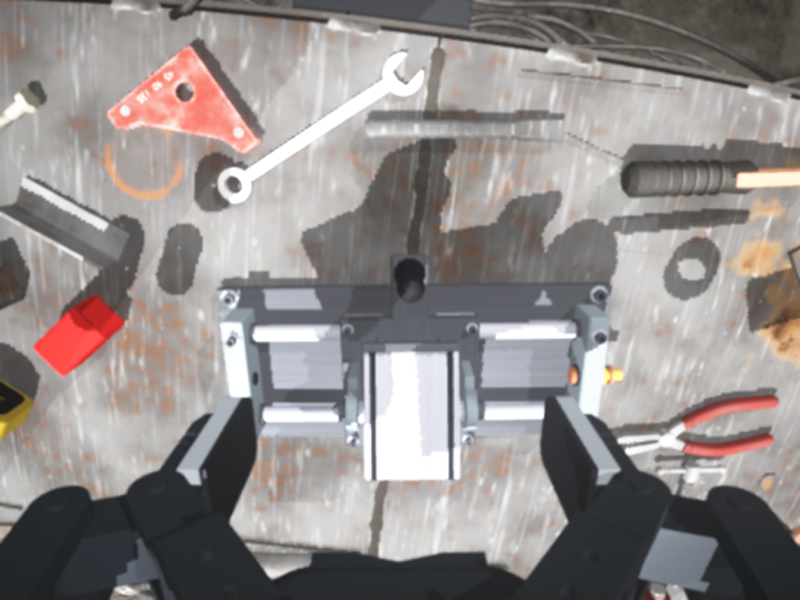

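Wrist view 1: the tube's top face has corners (425,240), (475,241), (467,322) and (418,320). Wrist view 2: the handle cap is near (411,289), and the table face spans (364,351)–(459,351) at the lip and (364,480)–(460,480) at the high edge.

```bash
python3 - <<'E'
from h import *
d=pickle.load(open("cams.pkl","rb"));t=d["top"];s=d["side"];w=pickle.load(open("w.pkl","rb"))
f=lambda x,y:(185+x/5.3333,145+y/5.3333)
g=lambda x,y:(190+(x-400)/3.333,190+(y-400)/3.333)
k=lambda x,y:(x*.7,y*.7)
P=np.array([onplane(w["tube"],k(*q),.04) for q in [(425,240),(475,241),(467,322),(418,320)]])
print("tube",P.mean(0),[np.round(np.linalg.norm(P[i]-P[i-1]),4) for i in range(4)])
v=(P[3]+P[2]-P[0]-P[1]);print("long axis ang",np.arctan2(v[1],v[0]))
v=(P[1]+P[2]-P[0]-P[3]);print("wid axis ang",np.arctan2(v[1],v[0]))
J=w["jig"];print("cam",-np.array(J["view"])[:3,:3].T@np.array(J["view"])[:3,3])
print("handle",onplane(J,k(411,289),.109))
a=onplane(J,k(218,285),.012);b=onplane(J,k(612,285),.012);print("plate front",a,b,np.linalg.norm(a-b),"yaw",np.arctan2(-(b-a)[0],(b-a)[1]))
for nm,q in [("lowR",((364,351),(485,292))),("lowL",((459,351),(345,305))),("hiR",((364,479),(467,90))),("hiL",((460,480),(318,105)))]:
    print(nm,tri(J,k(*q[0]),t,f(*q[1])))
for nm,q in [("hiR_s",((364,479),(585,443))),("lowL_s",((459,351),(630,557))),("hiL_s",((460,480),(538,487))),("lowR_s",((364,351),(675,515)))]:
    print(nm,tri(J,k(*q[0]),s,g(*q[1])))
E
```

```text
tube [ 0.58123469 -0.32463557  0.04      ] [np.float64(0.0627), np.float64(0.0369), np.float64(0.0636), np.float64(0.038)]
long axis ang -1.164598859754176
wid axis ang 0.43554029655244897
cam [0.40018446 0.06488222 0.45518763]
handle [0.50114351 0.08651368 0.109     ]
plate front [ 0.54628866 -0.08528344  0.012     ] [0.50353501 0.27807384 0.012     ] 0.36586389194429514 yaw 0.11712432070336992
lowR (array([0.55450589, 0.05641043, 0.10594612]), np.float64(0.002316289986991818))
lowL (array([0.54598752, 0.12663816, 0.10814747]), np.float64(0.003849566420839191))
hiR (array([0.65182035, 0.06689463, 0.13018135]), np.float64(0.0026871647516698276))
hiL (array([0.6421087 , 0.14010517, 0.13360247]), np.float64(0.0033731067543687136))
hiR_s (array([0.65045883, 0.06822253, 0.13049589]), np.float64(0.001797852408322984))
lowL_s (array([0.55019639, 0.13081803, 0.09320538]), np.float64(0.0026366393881595224))
hiL_s (array([0.64235025, 0.14196306, 0.13261993]), np.float64(0.00010707022434110813))
lowR_s (array([0.55974573, 0.05630737, 0.08487835]), np.float64(0.007800991775380912))
```

```bash
python3 - <<'E'
from workcell import *
from h import *
yaw=.118; q=down(np.pi/2+yaw); u=np.array([-np.sin(yaw),np.cos(yaw),0])
h=np.array([.503,.085,.088])
f0=np.array(get_obs()["wrist_force"])
bot.reach(h+[0,0,.1],q); bot.servo_line(h,velocity=.15)
o=get_obs();print("down",o["wrist_force"]-f0)
hand.move_gripper(.015,20); o=get_obs();print(o["gripper_width"],o["grip_force"],o["wrist_force"]-f0)
p=h+u*.075; bot.servo_line(p,velocity=.08)
for i in range(14):
    o=get_obs();F=np.array(o["wrist_force"])-f0;d=(np.array(o["position"])-h)@u
    print(round(o["time_s"],2),round(d,4),np.round(F,1))
    if F@u<-14: break
    p=p+u*.004; bot.servo_line(p,velocity=.04)
E
```

```text
down [-1.07101523  0.16470005 -1.27051458]
0.020210595663374516 20.89788128156215 [-0.98083351  0.03263397  5.27448657]
6.59 0.0751 [-6.2 -0.3  8.5]
6.84 0.0789 [-5.5 -0.7  9.5]
7.09 0.0828 [-5.2 -2.7  9. ]
7.34 0.0868 [-5.3 -1.7  9.2]
7.59 0.0904 [-5.6 -4.7  9.3]
7.84 0.0908 [  0.9 -31.1  12.7]
```

The carriage stopped hard after 90.8 mm, with the reaction jumping to 31 N. Next I'll release the handle and probe the table slope with the closed fingertips.

```bash
python3 - <<'E'
from workcell import *
from h import *
yaw=.118; q=down(np.pi/2+yaw); u=np.array([-np.sin(yaw),np.cos(yaw),0]); e=np.array([np.cos(yaw),np.sin(yaw),0])
p0=np.array(get_obs()["position"]); print("handle y pt",p0)
hand.move_gripper(.06); H=p0.copy();H[2]=0
bot.servo_line(p0+[0,0,.09],velocity=.2)
hand.move_gripper(.0,20)
res=[]
for dx,z in [(.125,.152),(.067,.142)]:
    a=H+e*dx
    bot.servo_line(np.r_[a[:2],.175],velocity=.2); bot.servo_line(np.r_[a[:2],z+.006],velocity=.1); bot.dwell(.1)
    f0=np.array(get_obs()["wrist_force"]);zz=z+.006
    for i in range(40):
        zz-=.001; bot.servo_line(np.r_[a[:2],zz],velocity=.02)
        o=get_obs();F=o["wrist_force"]-f0
        if F[2]>4: break
    print(dx,zz,o["position"],np.round(F,1),o["time_s"]); res.append(o["position"])
    bot.servo_line(np.r_[a[:2],.175],velocity=.2)
d=res[0]-res[1];print("slope",np.arctan2(d[2],d@e))
c=vision.read_camera("top");cv2.imwrite("pics/top1.png",cv2.cvtColor(cv2.resize(c["frame"][120:240,150:310],(800,600),interpolation=cv2.INTER_CUBIC),cv2.COLOR_RGB2BGR))
E
```

```text
handle y pt [0.49132102 0.17504436 0.08825111]
0.125 0.142 [0.61563185 0.18981342 0.14242305] [-0.5 -0.8  4.9] 14.7
0.067 0.12199999999999997 [0.55799136 0.18297077 0.12249654] [-2.  -0.4  5.8] 22.475
slope 0.33068725641316876
```

View pics/top1.png

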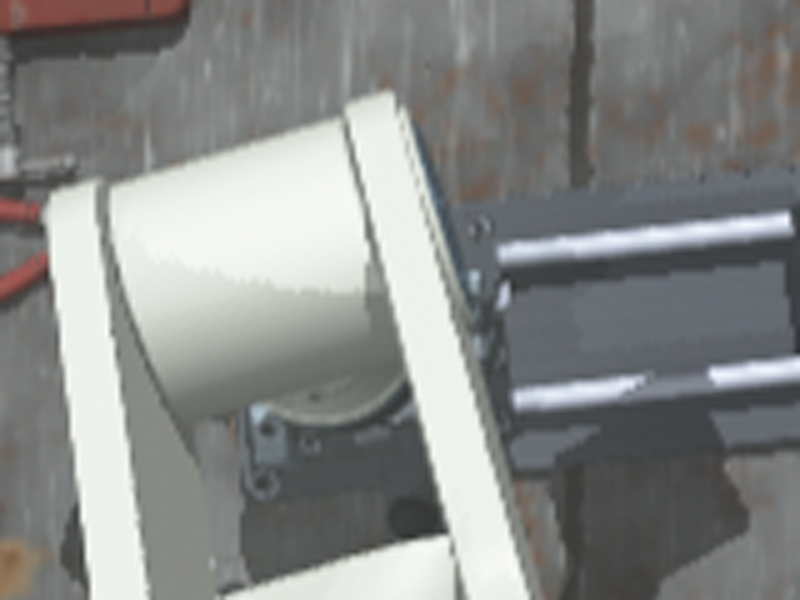

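The slope is 0.331 rad and the face height fits the 95 mm given. The top view is mostly hidden by the arm, but it shows the carriage at the left end. Now I'll grasp the tube and carry it over.

```bash
cat >> h.py <<'E'
yaw=.118;sl=.331
u=np.array([-np.sin(yaw),np.cos(yaw),0]);e=np.array([np.cos(yaw),np.sin(yaw),0]);zz=np.array([0,0,1.])
xs=e*np.cos(sl)+zz*np.sin(sl);n=-e*np.sin(sl)+zz*np.cos(sl)
qs=R.from_matrix(np.c_[np.cross(u,-n),u,-n]).as_quat()
S=np.array([.49132,.17504,0])+e*.050+zz*.096
E
python3 - <<'E'
from workcell import *
from h import *
T=np.array([.5812,-.3246,.026]);gq=down(.42)
pre=S+.042*xs+.026*n+.03*n
print(S,pre,kinematics.solve_ik(pre,qs))
bot.servo_line(np.array(get_obs()["position"])+[0,0,.06],velocity=.25)
bot.reach(T+[0,0,.12],gq); hand.move_gripper(.07)
f0=np.array(get_obs()["wrist_force"])
bot.servo_line(T,velocity=.15); print(get_obs()["wrist_force"]-f0)
hand.move_gripper(.03,80); o=get_obs();print(o["gripper_width"],o["grip_force"],o["time_s"],o["position"])
bot.servo_line(T+[0,0,.18],velocity=.2); o=get_obs();print(o["gripper_width"],o["grip_force"],o["wrist_force"]-f0)
if o["gripper_width"]>.036:
    bot.reach(pre+.06*n,qs); bot.servo_line(pre,velocity=.15); bot.dwell(.2)
    c=vision.read_camera("wrist");s=vision.read_camera("side")
    im=np.hstack([cv2.resize(c["frame"],(400,300)),cv2.resize(s["frame"][150:270,170:330],(400,300),interpolation=cv2.INTER_CUBIC)])
    cv2.imwrite("pics/pre.png",cv2.cvtColor(im,cv2.COLOR_RGB2BGR));o=get_obs();print(o["time_s"],o["wrist_force"],o["ft_torque"])
E
```

```text
[0.5409723  0.18092632 0.096     ] [0.56234342 0.18345988 0.16260973] [ 0.35481022  0.27650453  2.01422133 -0.15050745  0.5334339  -1.2165523 ]
[ 1.31869612 -0.13360082 -0.37423011]
0.03899162336374462 81.96788549423218 27.2 [ 0.5820441  -0.3250265   0.02738536]
0.038399848203876284 80.59414744377136 [ 0.60301215 -0.46425123 -4.56197317]
30.9417 [ 0.22886706  0.09142271 -3.8272047 ] [-0.0380916   0.31299803 -0.00651515]
```

View pics/pre.png

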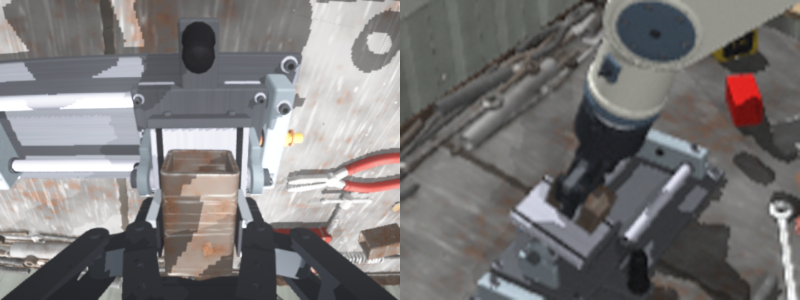

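The tube sits centred over the table, and the carriage is against the copper contact. Next I'll lower it to hover, slide it to the lip, then press.

```bash
python3 - <<'E'
from workcell import *
from h import *
o=get_obs();f0=np.array(o["wrist_force"]);t0=np.array(o["ft_torque"])
def st(tag):
    o=get_obs();F=o["wrist_force"]-f0;p=np.array(o["position"])-S
    print(tag,round(o["time_s"],2),"pos xyz",np.round([p@xs,p@u,p@n],4),"F",np.round([F@xs,F@u,F@n],1),"T",np.round([ (o["ft_torque"]-t0)@a for a in (xs,u,n)],2));return F@xs,F@n,p
x,h=.042,.0274+.0035
bot.servo_line(S+x*xs+h*n,velocity=.06); r=st("low")
while r[0]<3 and x>.018 and r[1]<15:
    x-=.0015; bot.servo_line(S+x*xs+h*n,velocity=.04); r=st("sl")
while r[1]<6 and h>.018:
    h-=.0007; bot.servo_line(S+x*xs+h*n,velocity=.03); r=st("pr")
E
```

```text
low 31.51 pos xyz [ 0.0416 -0.0001  0.0304] F [ 0.4 -1.   0.3] T [-0.01  0.04  0.  ]
sl 31.76 pos xyz [0.0405 0.     0.0311] F [ 0.2 -0.1 -0.7] T [ 0.01 -0.01 -0.05]
sl 32.01 pos xyz [ 0.0389 -0.      0.031 ] F [ 0.  -0.9  0.9] T [ 0.05  0.04 -0.01]
sl 32.26 pos xyz [ 0.0373 -0.      0.0309] F [-0.6  0.2  0.8] T [0.03 0.01 0.05]
sl 32.51 pos xyz [ 0.0359 -0.      0.0309] F [ 0.2 -0.  -0.1] T [ 0.   -0.06  0.01]
sl 32.76 pos xyz [0.0345 0.     0.0309] F [-0.4  0.4  1.1] T [-0.03  0.03 -0.03]
sl 33.01 pos xyz [0.0341 0.0001 0.0311] F [ 4.3 -2.  -0.6] T [-0.26 -0.93  0.15]
pr 33.26 pos xyz [0.0341 0.0002 0.0305] F [ 6.1 -0.9  2.4] T [-0.23 -1.04  0.13]
pr 33.51 pos xyz [0.0341 0.0003 0.0298] F [7.4 0.6 3.6] T [-0.14 -1.07  0.12]
pr 33.76 pos xyz [0.0341 0.0003 0.0291] F [6.6 0.1 4.9] T [-0.06 -1.12  0.14]
pr 34.01 pos xyz [0.0341 0.0003 0.0284] F [7.5 0.  4.5] T [-0.02 -1.16  0.16]
pr 34.26 pos xyz [0.0342 0.0003 0.0283] F [ 4.9 -0.9 14.7] T [ 0.07 -0.68  0.1 ]
```

It's home, but the lip reaction sits about 20 mm off-centre, so one corner touches first. I'll ease off, trim the yaw by the measured moment, and press again with averaged readings.

```bash
cat > fin.py <<'E'
from workcell import *
from h import *
f0=np.array([ 0.22886706,0.09142271,-3.8272047 ]);t0=np.array([-0.0380916,0.31299803,-0.00651515])
def st(tag):
    A=[]
    for _ in range(6): bot.dwell(.03);A.append(get_obs())
    o=A[-1];F=np.mean([a["wrist_force"] for a in A],0)-f0;T=np.mean([a["ft_torque"] for a in A],0)-t0;p=np.array(o["position"])-S
    f=np.array([F@xs,F@u,F@n]);t=np.array([T@xs,T@u,T@n])
    print(tag,round(o["time_s"],2),"pos",np.round([p@xs,p@u,p@n],4),"F",np.round(f,1),"T",np.round(t,2),"lip y",np.round(-t[2]/max(f[0],.1)-.034*f[1]/max(f[0],.1),3),flush=True);return f,t,p
def go(x,h,th,al=0,be=0,v=.03):
    q=(R.from_rotvec(n*th)*R.from_rotvec(u*al)*R.from_rotvec(xs*be)*R.from_quat(qs)).as_quat()
    bot.servo_line(S+x*xs+h*n,q,velocity=v)
E
python3 - <<'E'
from fin import *
st("now")
x=.0330;h=.0295
for th in (0,.006,.012,.018):
    go(x,h,th); f,t,p=st(f"th{th}")
E
```

```text
now 34.46 pos [0.0342 0.0003 0.0283] F [ 5.2 -0.4 14.4] T [ 0.06 -0.72  0.14] lip y -0.026
th0 34.91 pos [0.0341 0.0003 0.0298] F [ 6.9 -0.   4.2] T [-0.04 -1.16  0.16] lip y -0.023
th0.006 35.36 pos [0.034  0.0004 0.0298] F [6.7 1.  4. ] T [ 0.16 -1.13  0.08] lip y -0.017
th0.012 35.81 pos [0.0339 0.0005 0.0298] F [6.4 1.9 3.8] T [ 0.32 -1.07  0.06] lip y -0.019
th0.018 36.26 pos [0.0339 0.0006 0.0297] F [6.5 2.5 2.9] T [ 0.46 -1.05  0.02] lip y -0.017
```

```bash
python3 - <<'E'
from fin import *
import fin
go(.038,.031,.018); F=[];T=[]
for _ in range(10): bot.dwell(.03);o=get_obs();F.append(o["wrist_force"]);T.append(o["ft_torque"])
fin.f0=np.mean(F,0);fin.t0=np.mean(T,0);pickle.dump((fin.f0,fin.t0),open("base.pkl","wb"))
print(fin.f0,fin.t0,np.std(T,0),"ori err",(R.from_quat(o["orientation"])*R.from_quat(qs).inv()).as_rotvec()@np.c_[xs,u,n])
c=vision.read_camera("wrist");cv2.imwrite("pics/yaw.png",cv2.cvtColor(cv2.resize(c["frame"][130:330,180:420],(800,600*200*240//(180*240)*180//200),interpolation=cv2.INTER_CUBIC),cv2.COLOR_RGB2BGR))
for th in (0,.03): 
    go(.038,.031,th); go(.033,.031,th); st(th)
go(.038,.031,.012)
E
```

```text
[ 0.08480476 -0.2136317  -3.09556746] [-0.03503004  0.33188337  0.00623334] [0.02491419 0.02511127 0.03618539] ori err [-0.00012883  0.00049739  0.01797049]
0 37.73 pos [0.0341 0.0002 0.0313] F [ 5.2  0.1 -0.8] T [-0.06 -0.95  0.09] lip y -0.017
0.03 38.57 pos [0.0338 0.0001 0.0312] F [ 4.7 -0.8 -1.9] T [-0.2  -0.91 -0.06] lip y 0.018
```

View pics/yaw.png

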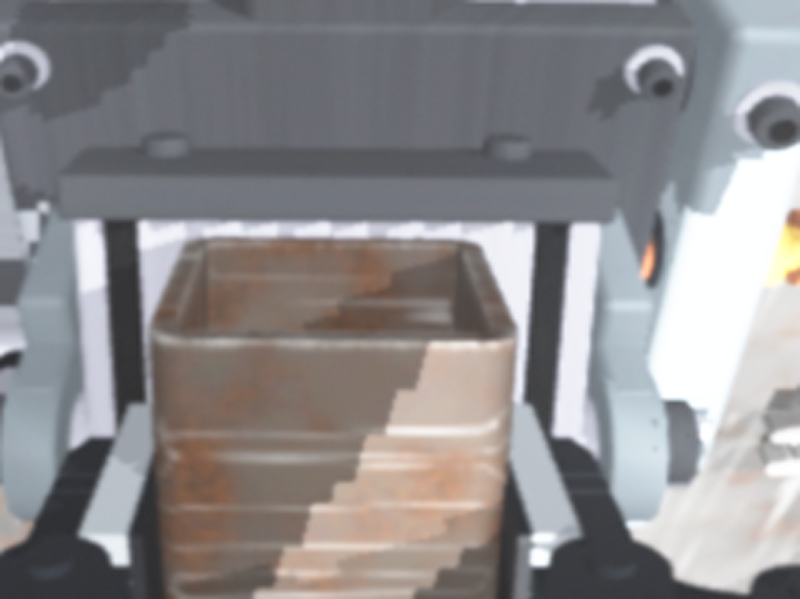

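At θ=0 the right corner touches first and at θ=0.03 the left one does. The picture agrees with about 0.022, and shows the tube about 0.7 mm right of centre. I'll apply both, press the tube flush, then slide it to the lip.

```bash
python3 - <<'E'
from fin import *
import fin
fin.f0,fin.t0=pickle.load(open("base.pkl","rb"))
fin.S=fin.S+.0008*u
th=.022;h=.0300
go(.036,h,th)
while True:
    f,t,p=st("pr")
    if f[2]>7 or h<.0265: break
    h-=.0005; go(.036,h,th)
x=.036
while f[0]<7 and x>.0315:
    x-=.001; go(x,h,th); f,t,p=st("sl")
    print(" press x:",np.round((-.19*f[0]-t[1])/f[2],3))
for i in range(5):
    if 8.5<f[2]<12: break
    h+=np.clip((f[2]-10)*.00008,-.0004,.0004); go(x,h,th); f,t,p=st("adj")
print(x,h,get_obs()["gripper_width"])
E
```

```text
pr 39.33 pos [0.036 0.    0.03 ] F [-0.4  0.2 -0.4] T [-0.01 -0.02  0.  ] lip y -0.123
pr 39.78 pos [0.036  0.     0.0295] F [-0.2  0.3 -0.3] T [-0.02 -0.   -0.  ] lip y -0.046
pr 40.23 pos [ 0.036 -0.     0.029] F [-0.2  0.1 -0.1] T [ 0.01 -0.   -0.  ] lip y 0.012
pr 40.68 pos [0.036  0.     0.0285] F [0.2 0.2 0. ] T [-0.    0.01  0.02] lip y -0.124
pr 41.13 pos [ 0.036  -0.      0.0283] F [-2.8 -0.5  9.5] T [0.07 0.31 0.01] lip y 0.041
sl 41.58 pos [0.0358 0.0001 0.0283] F [ 0.6 -1.2  9. ] T [-0.09 -0.15 -0.04] lip y 0.144
 press x: 0.005
sl 42.03 pos [0.0353 0.0002 0.0284] F [ 3.8 -1.   7.7] T [-0.14 -0.58 -0.07] lip y 0.026
 press x: -0.018
sl 42.48 pos [0.0343 0.0003 0.0283] F [ 4.8 -1.   7.6] T [-0.03 -0.68 -0.07] lip y 0.023
 press x: -0.031
sl 42.93 pos [0.0338 0.0004 0.0284] F [ 7.3 -1.1  5.4] T [-0.12 -1.16  0.03] lip y 0.001
 press x: -0.04
adj 43.38 pos [0.0339 0.0003 0.0283] F [ 6.4 -1.  11. ] T [-0.13 -0.95  0.01] lip y 0.004
0.031999999999999994 0.027633197894508618 0.03876049887909489
```

The lip reaction is now centred (+4 mm), the face press is about 11 N, and roll is balanced. Last checks, then hand in.

```bash
python3 - <<'E'
from fin import *
import fin
fin.f0,fin.t0=pickle.load(open("base.pkl","rb"))
bot.dwell(.5);f,t,p=st("final")
c=vision.read_camera("wrist");cv2.imwrite("pics/fin.png",cv2.cvtColor(cv2.resize(c["frame"][130:330,180:420],(720,600),interpolation=cv2.INTER_CUBIC),cv2.COLOR_RGB2BGR))
E
```

```text
final 44.08 pos [0.0339 0.0011 0.0283] F [ 6.5 -1.5 11.2] T [-0.14 -0.94  0.  ] lip y 0.008
```

View pics/fin.png

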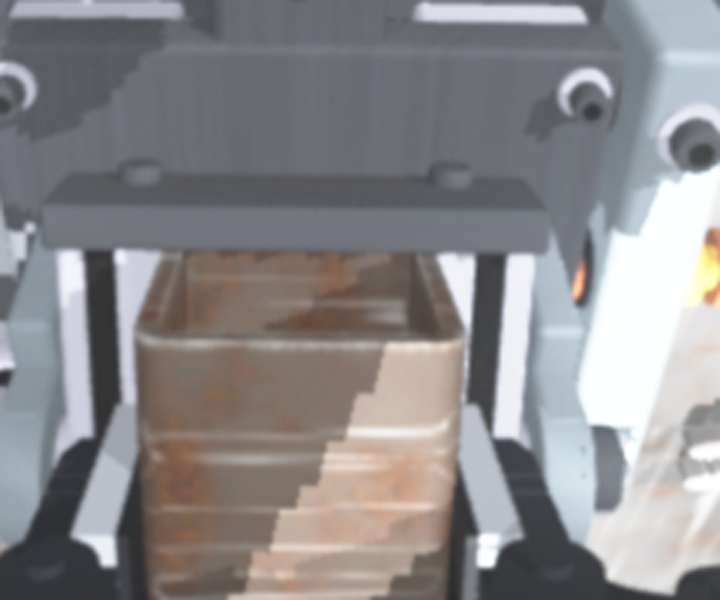

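The final picture shows the tube end against the lip and square to it, roughly centred, with the carriage on the copper contact at (582,275). Handing in.

```bash
python3 -c "
from workcell import *
print(hand_in())"
```

```text
the job is handed in; nothing more can be done
None
```

The job is handed in at about 44 s of the 64 s allowed: the carriage was slid left first until it stopped against the copper contact, and the tube is still gripped on the sloped face, square to the lip, within about 1 mm of centre and pressed with about 11 N.

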